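# Wind the bench vice open with its crank

## Task

Open the small bench vice: take the crank with the large square hole by its upright handle, seat it fully on the vice's square shaft, and wind it anticlockwise (seen from above) through at least two full turns. Then let go, leaving the crank seated on the shaft.

Things in the scene. Friction and masses are not known exactly. Their poses are not given: they have to be found in the camera images.
- crank_hub (a point): Crank, loose, flat on the desk: dark steel hub 46x46x22 mm high with a 24 mm square hole right through, flat bar 26 mm wide, 12 mm thick, upright black handle; about 0.17 kg. Point: centre of the hole at the hub's underside; x along the bar to the handle, z up; hole's sides along x and y. A like crank with a 12 mm round hole does not fit; either may lie left or right
- crank_grip (a point): Where to hold that crank's handle: on its axis, 50 mm from crank_hub along x, 46 mm above the underside. Black sleeve, 22 mm diameter, 14 to 68 mm above the underside. It turns on its pin with slight friction (0.03 N m): carried by it the crank keeps its angle; once seated, move the held handle in a circle of 50 mm radius round the shaft, fingers not turning. Axes as crank_hub
- shaft_seat (a point): Fixed vice: grey gear head 84x78x50 mm, on it a steel flange (60 mm diameter, top 60 mm above the desk) with an upright square shaft; jaws under 50 mm high on the side away from the robot. Point: centre of the flange's top, where the hub's underside rests. Shaft 20 mm square for 16 mm up, then tapers to 7 mm square at its tip, 28 mm up. x, y along the square's sides (turn with it), z up
- vice_shaft (a joint): Turn of the vice's shaft in rad, 0 to 0.5 at the start; grows as it is turned anticlockwise seen from above, which draws the near jaw towards the gear head and opens the vice 10 mm a turn. Turning takes about 0.06 N m; it stays where it is left and can go on to 25. (Keep clear of the drawer cabinet at the back: 190 mm high, its front 0.63 m ahead of the robot)
Mind the look-alikes: they are no part of the job. Leave any orange or red look-alike of the part that bears crank_hub alone.

How it is judged (in metres and radians):
On the way:
1. the crank is seated on the shaft before the shaft has been turned half round (horizontal distance between crank_hub and shaft_seat below 0.01 m and z of crank_hub in the frame of shaft_seat below 0.01 m and value of joint vice_shaft below 3 rad), for 0.1 s.
At the end, for the whole second after the job is handed in: The shaft stands at 11.9 rad or more (two turns less the play of the square), and the released crank rests on it, its hub within 10 mm of the seat in plan and in height, upright within 0.2 rad and still (value of joint vice_shaft above 11.9 rad and horizontal distance between crank_hub and shaft_seat below 0.01 m and z of crank_hub in the frame of shaft_seat below 0.01 m and angle between crank_hub's own z axis and vertical below 0.2 rad and linear speed of crank below 0.05 m/s); the robot touches nothing.
It also fails if it takes over 61 s, if anything falls off the work surface, if the arm or the gripper's body presses on something with over 40 N, if the wrist force passes 120 N, or if a joint passes its speed limit or range.

## Robot

A 6-joint arm with a two-finger parallel gripper is mounted at the origin on a cart in front of the work surface, level with it; the furniture and walls round the work are solid. World frame = base frame: x ahead of the robot, y to its left, z up, the work surface at z = 0. Lengths are in m, angles in degrees, forces in N, time in s.
With the tool pointing down it reaches from about 0.3 to 0.75 m from the base axis. Payload 8.5 kg.
Tool frame: the origin (TCP) lies between the finger pads; the fingertips stand 19 mm ahead of it and the grasp point (between the pads) is the TCP; z points along the fingers, y is the direction in which the jaws open and shut (so a half turn about z gives the same grasp; the last joint's range is limited). The gripper opens to 85 mm and grips with 20 to 120 N. Pads are 22 mm wide; open, the fingers measure 114 mm over their backs; the gripper's body (76 mm by 85 mm) begins 54 mm behind the grasp point. The pads swing forward as they close: fully open they stand 13 mm farther back than shut.
Start: joints at [-84.185, 21.807, 74.336, -0, 83.858, -12.336], TCP at [0.171, -0.523, 0.25] pointing down, gripper open.
Joint ranges: [-178.18, 178.18], [-50.72, 133.34], [12.68, 142.11], [-81.47, 261.47], [9.98, 163.14], [-165.26, 165.26]. Speed limits (degrees/s): [136.94, 136.94, 180, 180, 180, 180].

## Interface

Orientations are given as a 3x3 rotation matrix whose columns are the frame's x, y, z axes.
In Python, from rig import env gives the robot as it stands.
- The arm moves only by the shell command python3 -m pendant 'ROWS' [OPENING] [FORCE]. ROWS is JSON, a list of rows, each a list of 2 entries, a list of its own where there are three numbers: the shift along the tool's x, y, z scaled (see below), then the turn, a rotation vector about the tool's x, y, z scaled (see below). A call has 1 to 20 rows; each row shifts and turns the commanded pose from where the row before left it, along the tool's axes as they then stand; what a row does not reach is not made up. The controller multiplies each number of a shift by 0.1 m and each number of a turn by pi/2 rad. A row lasts 1/8 s, in which the tool goes at most 62.5 mm and 10.7 degrees, less where a joint would pass 70% of its speed; a pose out of reach is approached as far as the arm can. A call with a number of a shift or a turn outside -1 to 1 is refused whole. A call with a gripper value outside its range is refused whole. OPENING is the gripper command: -1 is shut, 1 is fully open, values between are in proportion, set as the call begins (- or left out, the last holds). The fingers move at their own pace and stop on an object; FORCE is the grip in N (left out, the last holds). Time passes only in rows, so rows that do not move let the fingers close. It gives the time, the measured TCP pose, the force and the opening at its end, in the units of the state.
- env.observe(): the state, without advancing time (a new reading comes with each control period).
- env.get_image(name): name is "side" or "top"; returns a dict with "image" (400x640x3 uint8, red, green, blue), "K" (3x3 intrinsics, pixels), "R" (3x3) and "t" (3): a world point X has camera coordinates R X + t. Camera axes: x right, y down, z forward; pixel columns grow to the right and rows downward; lengths in m; the calibration is good to about 2 mm. A picture is of the moment at which its call begins. There is no depth.
- env.close_job(): hands the job in, once; it reports no verdict.
The state is a dict: "time_s": time; "q": joint angles; "qvel": joint speeds; "joint_efforts": joint torques, N m; "position": TCP position; "tool_rot": TCP orientation; "ft_force": force on the tool from outside, world axes, zero at the start; "wrist_torque": the same for the moment, N m; "grip_width": finger opening in m.
Only numpy, scipy, OpenCV 4.12 (cv2) and the standard library are available. Lean on these libraries where they do the work, as an engineer would, in place of code of your own. Each camera call takes 0.05 s, during which the arm holds its last target.

## Working session

There is one attempt and no reset: what is moved stays moved. The work goes in short steps, Python scripts to look and compute and a shell command to move; the robot and the scene stay as the last step left them, time stands still between calls to the robot, and variables do not carry over. Pictures are saved under pics/ and viewed, and the job is handed in when it is done.

```bash
ls; mkdir -p pics
python3 - <<'E'
from rig import env
import cv2
s=env.observe()
for k,v in s.items(): print(k,v)
for n in("side","top"):
    d=env.get_image(n); cv2.imwrite(f"pics/{n}0.png",d["image"][:,:,::-1]); print(n,d["K"],d["R"],d["t"])
E
```

```text
pics
time_s 0.0
q [-8.41842152e+01  2.18410104e+01  7.43861524e+01 -2.24291615e-03
  8.38587681e+01 -1.23358310e+01]
qvel [-0.03614152  0.01154919 -0.01622255 -0.00489668 -0.05048437  0.05609208]
joint_efforts [-1.79956995e-03 -4.48461378e+01 -2.31281108e+01 -3.22129281e-04
  4.83673837e-03  1.24954417e-05]
position [ 0.17130227 -0.52234904  0.24970334]
tool_rot [[ 9.50234181e-01  3.11536458e-01 -1.90694157e-04]
 [ 3.11536388e-01 -9.50233058e-01  1.48811248e-03]
 [ 2.82397398e-04 -1.47346351e-03 -9.99998875e-01]]
ft_force [-0.12960673  0.35860651  0.68543156]
wrist_torque [ 0.00863779 -0.03646422  0.02228659]
grip_width 0.08553883557754298
side [[430.09182015   0.         316.78481353]
 [  0.         430.09182015 202.44094388]
 [  0.           0.           1.        ]] [[-0.32546884  0.94555176  0.00138244]
 [ 0.65616074  0.22690965 -0.71969792]
 [-0.68082532 -0.23333214 -0.69428596]] [ 0.07213983 -0.27597037  1.5053726 ]
top [[501.19065555   0.         322.74012843]
 [  0.         501.19065555 201.78552693]
 [  0.           0.           1.        ]] [[ 0.0057858  -0.99993808 -0.00950629]
 [-0.99288819 -0.00461406 -0.11896115]
 [ 0.11890992  0.01012697 -0.9928534 ]] [0.08473588 0.48716047 1.33076006]
```

View pics/side0.png

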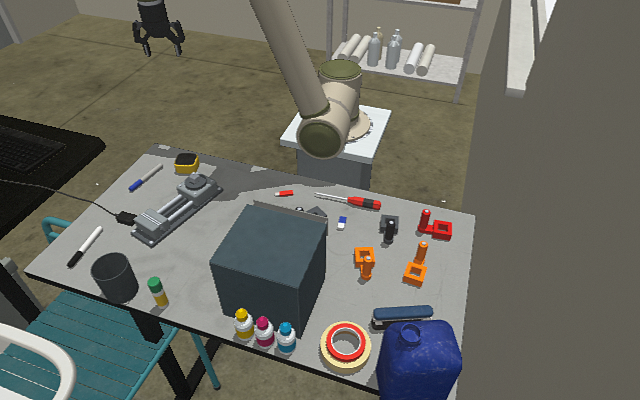

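View pics/top0.png

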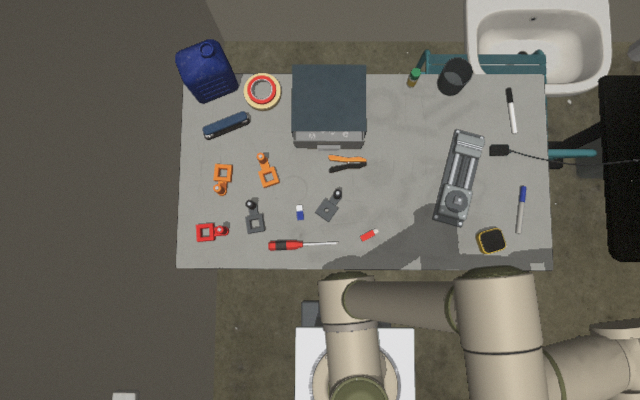

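Run:
```python
import cv2
a=cv2.imread("pics/top0.png")
cv2.imwrite("pics/z1.png",cv2.resize(a[170:250,230:360],None,fx=6,fy=6,interpolation=cv2.INTER_CUBIC))
cv2.imwrite("pics/z2.png",cv2.resize(a[120:235,420:500],None,fx=5,fy=5,interpolation=cv2.INTER_CUBIC))
b=cv2.imread("pics/side0.png")
cv2.imwrite("pics/z3.png",cv2.resize(b[165:250,130:230],None,fx=6,fy=6,interpolation=cv2.INTER_CUBIC))
cv2.imwrite("pics/z4.png",cv2.resize(b[190:260,320:420],None,fx=6,fy=6,interpolation=cv2.INTER_CUBIC))
```

```text
(no output)
```

View pics/z1.png

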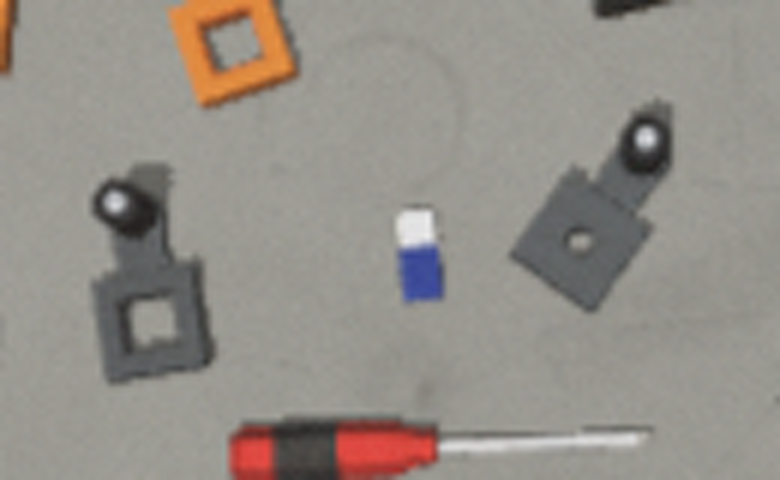

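View pics/z2.png

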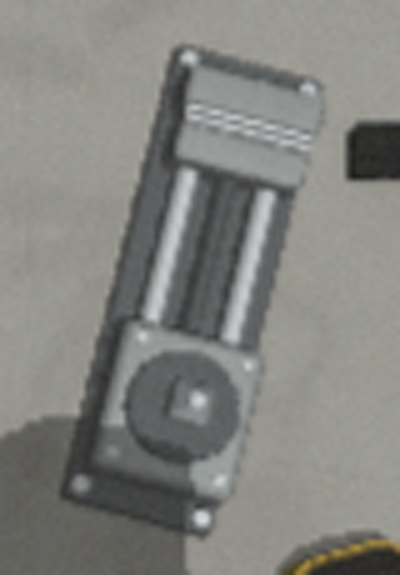

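View pics/z3.png

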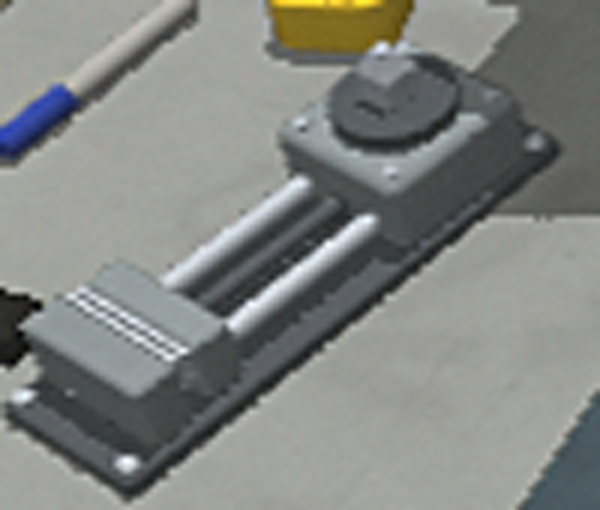

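View pics/z4.png

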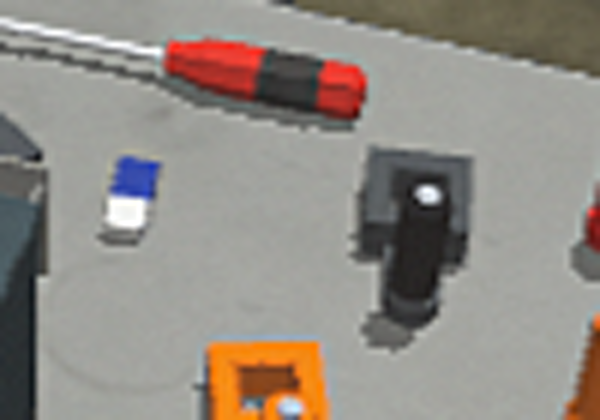

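```bash
cat > h.py <<'E'
import numpy as np, cv2, json
K={};R={};T={}
K['side']=np.array([[430.09182015,0,316.78481353],[0,430.09182015,202.44094388],[0,0,1]])
R['side']=np.array([[-0.32546884,0.94555176,0.00138244],[0.65616074,0.22690965,-0.71969792],[-0.68082532,-0.23333214,-0.69428596]]);T['side']=np.array([0.07213983,-0.27597037,1.5053726])
K['top']=np.array([[501.19065555,0,322.74012843],[0,501.19065555,201.78552693],[0,0,1]])
R['top']=np.array([[0.0057858,-0.99993808,-0.00950629],[-0.99288819,-0.00461406,-0.11896115],[0.11890992,0.01012697,-0.9928534]]);T['top']=np.array([0.08473588,0.48716047,1.33076006])
def proj(n,X):
    c=np.atleast_2d(X)@R[n].T+T[n]; p=c@K[n].T; return p[:,:2]/p[:,2:]
def ray(n,uv,z):
    d=R[n].T@np.linalg.inv(K[n])@np.array([uv[0],uv[1],1.]); C=-R[n].T@T[n]; return C+d*(z-C[2])/d[2]
def unz(p,x0,y0,f): return ((p[0]+.5)/f-.5+x0,(p[1]+.5)/f-.5+y0)
def tf(P,x,y,a,z=0): 
    c,s=np.cos(a),np.sin(a); P=np.array(P,float); return np.c_[x+c*P[:,0]-s*P[:,1],y+s*P[:,0]+c*P[:,1],z+P[:,2]]
def sq(w,z): h=w/2; return [(-h,-h,z),(h,-h,z),(h,h,z),(-h,h,z)]
def circ(r,z,cx=0): t=np.linspace(0,2*np.pi,40); return [(cx+r*np.cos(u),r*np.sin(u),z) for u in t]
def crank(): return [sq(.046,.022),sq(.024,.022),sq(.046,0),circ(.011,.068,.05),circ(.011,.014,.05)]
def vice(): return [circ(.03,0),sq(.02,.016),sq(.007,.028),sq(.02,0)]
def overlay(img,n,polys,x0,y0,x1,y1,f,col=(0,255,0)):
    z=cv2.resize(img[y0:y1,x0:x1],None,fx=f,fy=f,interpolation=cv2.INTER_CUBIC)
    for P in polys:
        p=(proj(n,P)+.5-[x0,y0])*f-.5
        cv2.polylines(z,[np.round(p*16).astype(np.int32)],True,col,1,cv2.LINE_AA,4)
    return z
E
python3 - <<'E'
from h import *
print(ray('top',unz((150,322),230,170,6),.022),ray('top',unz((118,203),230,170,6),.07),ray('top',unz((183,405),420,120,5),.06),ray('top',unz((198,400),420,120,5),.088))
print(ray('side',unz((395,98),130,165,6),.06), ray('side',unz((383,50),130,165,6),.088), ray('side',unz((427,193),320,190,6),.07))
E
```

```text
[0.42797599 0.27231475 0.022     ] [0.47663008 0.28051248 0.07      ] [ 0.48785863 -0.26625721  0.06      ] [ 0.48704983 -0.26687123  0.088     ]
[ 0.48699841 -0.26509277  0.06      ] [ 0.48601833 -0.26569057  0.088     ] [0.47334314 0.28095283 0.07      ]
```

Run:
```python
from h import *
from scipy.optimize import minimize
ims={n:cv2.imread(f"pics/{n}0.png") for n in('top','side')}
G={}
for n,i in ims.items():
    g=cv2.GaussianBlur(i,(0,0),.8).astype(np.float32); 
    G[n]=np.sqrt((cv2.Sobel(g,cv2.CV_32F,1,0)**2+cv2.Sobel(g,cv2.CV_32F,0,1)**2).sum(2))
def dens(P): 
    P=np.array(P); Q=np.roll(P,-1,0); t=np.linspace(0,1,12,endpoint=False)
    return np.concatenate([a+(b-a)*t[:,None] for a,b in zip(P,Q)])
def score(v,polys,z,w=('top','side')):
    s=0
    for n in w:
        for P in polys:
            p=proj(n,tf(dens(P),*v,z)).astype(np.float32)
            s-=cv2.remap(G[n],p[:,0].reshape(-1,1),p[:,1].reshape(-1,1),cv2.INTER_LINEAR).mean()
    return s
for w in (('top','side'),('top',)):
    v=minimize(score,[.427,.273,.17],args=(crank()[:2]+[circ(.011,.068,.05)],0,w),method='Nelder-Mead',options=dict(initial_simplex=[[.427,.273,.17],[.43,.273,.17],[.427,.276,.17],[.427,.273,.25]])).x
    print('crank',w,v,np.degrees(v[2]))
    if len(w)==2:c=v
for w in (('top','side'),('top',)):
  f=minimize(lambda q:score([q[0],q[1],0],[circ(.03,0)],.06,w),[.487,-.266],method='Nelder-Mead',options=dict(initial_simplex=[[.487,-.266],[.489,-.266],[.487,-.263]])).x
  print('flange',f)
  print([(a,round(score([*f,np.radians(a)],[sq(.02,.016),sq(.007,.028)],.06,('top',)),1),round(score([*f,np.radians(a)],[sq(.02,.016),sq(.007,.028)],.06,('side',)),1)) for a in range(-45,45,5)])
np.save('fit.npy',[*c,*f])
```

```text
crank ('top', 'side') [0.42580384 0.26973546 0.3698129 ] 21.188718602977424
crank ('top',) [0.42785118 0.26911755 0.27358301] 15.67515167829935
flange [ 0.48621427 -0.26505255]
[(-45, np.float32(-420.3), np.float32(-460.7)), (-40, np.float32(-421.3), np.float32(-459.6)), (-35, np.float32(-421.8), np.float32(-459.1)), (-30, np.float32(-423.1), np.float32(-459.4)), (-25, np.float32(-424.1), np.float32(-461.2)), (-20, np.float32(-424.8), np.float32(-463.1)), (-15, np.float32(-425.5), np.float32(-466.0)), (-10, np.float32(-425.6), np.float32(-467.1)), (-5, np.float32(-426.3), np.float32(-468.4)), (0, np.float32(-425.0), np.float32(-469.7)), (5, np.float32(-423.7), np.float32(-469.8)), (10, np.float32(-421.0), np.float32(-470.9)), (15, np.float32(-419.6), np.float32(-471.3)), (20, np.float32(-418.7), np.float32(-470.6)), (25, np.float32(-418.4), np.float32(-468.4)), (30, np.float32(-419.0), np.float32(-466.7)), (35, np.float32(-418.8), np.float32(-465.5)), (40, np.float32(-419.6), np.float32(-463.3))]
flange [ 0.48656202 -0.26504534]
[(-45, np.float32(-424.7), np.float32(-448.7)), (-40, np.float32(-425.6), np.float32(-446.1)), (-35, np.float32(-426.7), np.float32(-445.3)), (-30, np.float32(-427.7), np.float32(-445.8)), (-25, np.float32(-428.6), np.float32(-447.3)), (-20, np.float32(-429.2), np.float32(-449.5)), (-15, np.float32(-429.9), np.float32(-452.2)), (-10, np.float32(-430.2), np.float32(-453.8)), (-5, np.float32(-431.2), np.float32(-454.7)), (0, np.float32(-430.4), np.float32(-454.8)), (5, np.float32(-429.3), np.float32(-457.4)), (10, np.float32(-425.6), np.float32(-457.9)), (15, np.float32(-424.3), np.float32(-457.8)), (20, np.float32(-423.3), np.float32(-456.8)), (25, np.float32(-423.4), np.float32(-455.4)), (30, np.float32(-423.4), np.float32(-454.3)), (35, np.float32(-423.5), np.float32(-452.5)), (40, np.float32(-424.1), np.float32(-450.6))]
```

Run:
```python
from h import *
t=cv2.imread("pics/top0.png");s=cv2.imread("pics/side0.png")
def o(c,v,nm):
    a=overlay(t,'top',[tf(P,*c) for P in crank()],236,185,276,235,10)
    b=overlay(s,'side',[tf(P,*c) for P in crank()],370,205,410,255,10)
    a2=overlay(t,'top',[tf(P,*v,.06) for P in vice()],435,180,485,220,8)
    b2=overlay(s,'side',[tf(P,*v,.06) for P in vice()],175,165,225,205,8)
    cv2.imwrite(f"pics/{nm}c.png",np.hstack([a,b])); cv2.imwrite(f"pics/{nm}v.png",np.hstack([a2,b2]))
o([.427,.2725,np.radians(10)],[.487,-.266,np.radians(0)],'o1')
```

```text
(no output)
```

View pics/o1c.png

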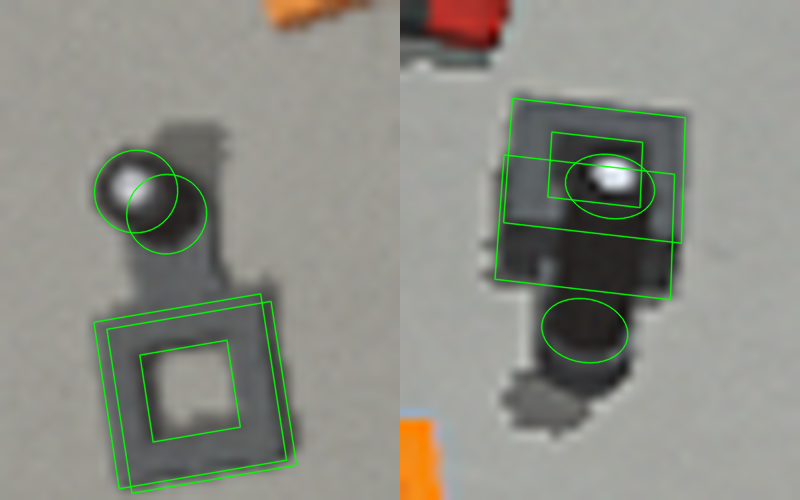

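View pics/o1v.png

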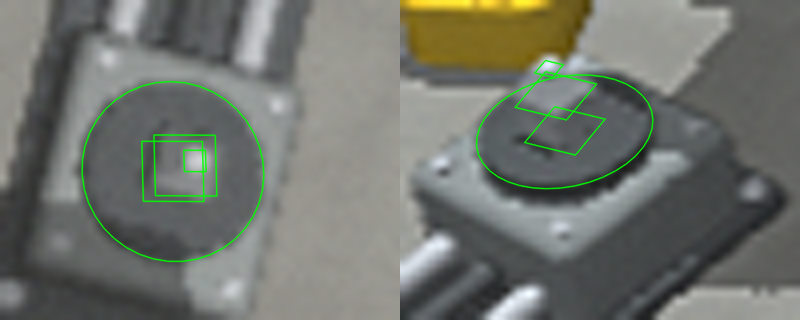

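Run:
```python
from h import *
t=cv2.imread("pics/top0.png");s=cv2.imread("pics/side0.png")
def en(i): return cv2.convertScaleAbs(i,alpha=1.6,beta=-40)
rows=[]
for n,im,b in(('top',t,(448,191,468,211)),('side',s,(182,169,206,189))):
    r=[overlay(en(im),n,[],*b,10 if n=='top' else 8)]
    r=[cv2.resize(x,(195,190)) for x in r]
    for a in(-15,0,15):
        x=overlay(en(im),n,[tf(P,.487,-.266,np.radians(a),.06) for P in vice()[1:]],*b,10 if n=='top' else 8); r.append(cv2.resize(x,(195,190)))
    rows.append(np.hstack(r))
cv2.imwrite("pics/sh.png",np.vstack(rows))
```

```text
(no output)
```

View pics/sh.png

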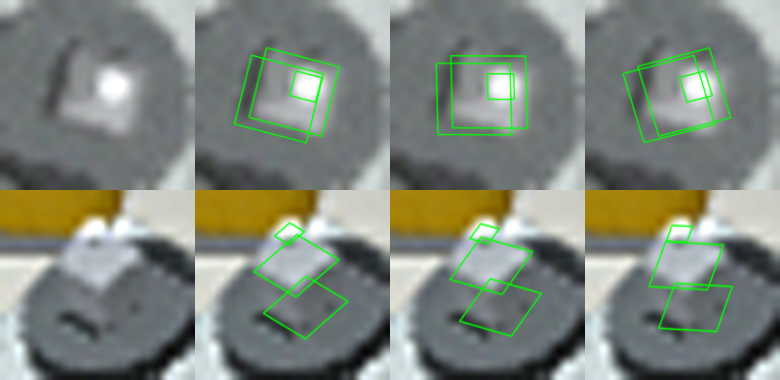

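```bash
python3 -m pendant '[[[0,0,0],[0,0,-0.055]],[[0.331,-0.344,0],[0,0,0]],[[0.331,-0.344,0],[0,0,0]],[[0.331,-0.344,0],[0,0,0]],[[0.331,-0.344,0],[0,0,0]],[[0.331,-0.344,0],[0,0,0]],[[0.331,-0.344,0],[0,0,0]],[[0.331,-0.344,0],[0,0,0]],[[0.331,-0.344,0],[0,0,0]],[[0.331,-0.344,0],[0,0,0]],[[0.331,-0.344,0],[0,0,0]],[[0.331,-0.344,0],[0,0,0]],[[0.331,-0.344,0],[0,0,0]],[[0.331,-0.344,0],[0,0,0]],[[0.331,-0.344,0],[0,0,0]],[[0.331,-0.344,0],[0,0,0]],[[0.331,-0.344,0],[0,0,0]],[[0.331,-0.344,0],[0,0,0]],[[0.331,-0.344,0],[0,0,0]],[[0,0,0],[0,0,0]]]' 0.1 60
python3 - <<'E'
from rig import env
import cv2
s=env.observe(); print(s["time_s"],s["position"],s["tool_rot"],s["q"],s["grip_width"])
for n in("side","top"):
    cv2.imwrite(f"pics/{n}1.png",env.get_image(n)["image"][:,:,::-1])
from h import *
t=cv2.imread("pics/top1.png");sd=cv2.imread("pics/side1.png")
v=[.487,-.266,np.radians(-13)]
r=[]
for f in(0,1):
  P=[tf(P,*v,.06) for P in vice()] if f else []
  r.append(np.hstack([overlay(t,'top',P,440,180,480,220,9),overlay(sd,'side',P,175,165,215,205,9)]))
cv2.imwrite("pics/v1.png",cv2.resize(np.vstack(r),(600,600)))
E
```

```text
time_s: 2.6
position: [0.4766, 0.2829, 0.2493]
tool_rot: [[0.919, 0.395, -0.001], [0.395, -0.919, -0.0], [-0.001, -0.0, -1.0]]
ft_force: [-0.4, 0.0, 0.1]
grip_width: 0.0469
2.6 [0.47659788 0.28286459 0.24925067] [[ 9.18603796e-01  3.95177918e-01 -1.21584379e-03]
 [ 3.95178056e-01 -9.18604532e-01 -1.34828406e-04]
 [-1.17016082e-03 -3.56620900e-04 -9.99999252e-01]] [1.84427984e+01 2.23045255e+01 7.37224558e+01 1.47899059e-02
 8.40415476e+01 8.51641700e+01] 0.04686704810820615
```

View pics/v1.png

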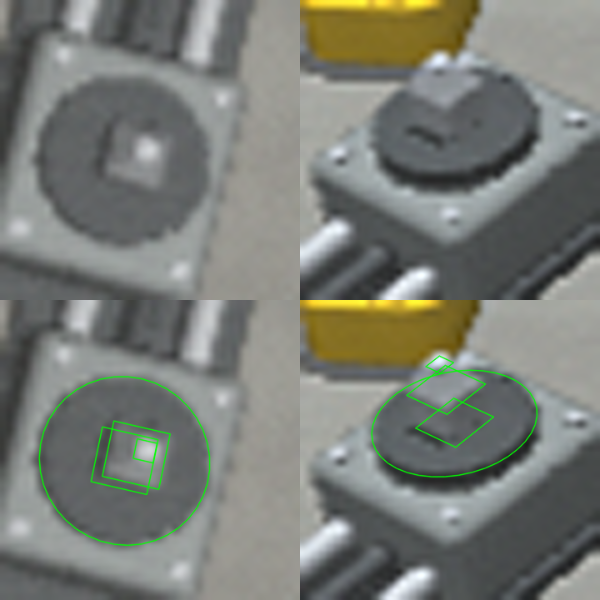

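View pics/side1.png

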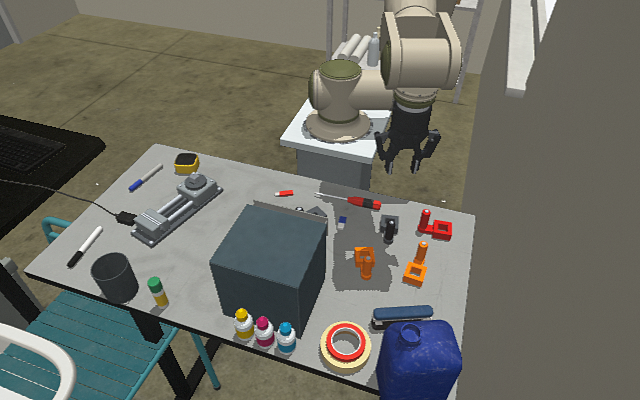

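```bash
python3 -m pendant '[[[-0.015,0.02,0.25],[0,0,0]],[[0,0,0.25],[0,0,0]],[[0,0,0.25],[0,0,0]],[[0,0,0.25],[0,0,0]],[[0,0,0.25],[0,0,0]],[[0,0,0.25],[0,0,0]],[[0,0,0.2],[0,0,0]],[[0,0,0.18],[0,0,0]],[[0,0,0.15],[0,0,0]],[[0,0,0],[0,0,0]],[[0,0,0],[0,0,0]]]'
python3 - <<'E'
from rig import env
import cv2
s=env.observe(); print(s["time_s"],s["position"],s["ft_force"])
for n in("side",):
    cv2.imwrite(f"pics/{n}2.png",env.get_image(n)["image"][:,:,::-1])
a=cv2.imread("pics/side2.png");cv2.imwrite("pics/z5.png",cv2.resize(a[140:260,340:440],None,fx=5,fy=5,interpolation=cv2.INTER_CUBIC))
E
```

```text
time_s: 4.08
position: [0.4761, 0.2781, 0.048]
tool_rot: [[0.92, 0.392, 0.001], [0.392, -0.92, 0.0], [0.001, 0.0, -1.0]]
ft_force: [-0.2, -0.4, 0.6]
grip_width: 0.047
4.075 [0.4761369  0.27813424 0.04798602] [-0.19030732 -0.40043573  0.5655607 ]
```

View pics/z5.png

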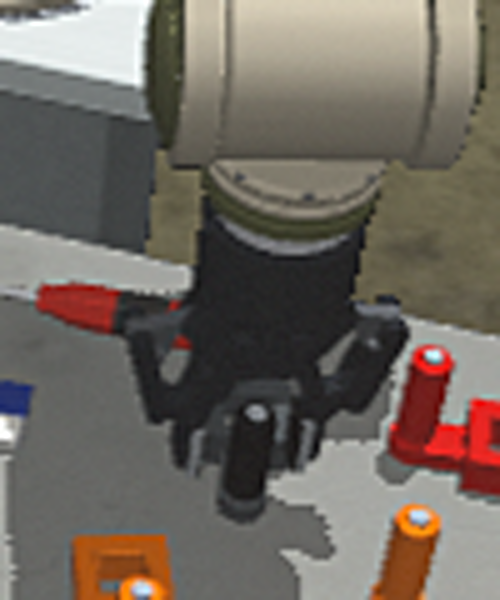

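```bash
python3 -m pendant '[[[0.008,-0.022,0.02],[0,0,0]],[[0,0,0],[0,0,0]],[[0,0,0],[0,0,0]]]'; python3 -m pendant '[[[0,0,0],[0,0,0]],[[0,0,0],[0,0,0]],[[0,0,0],[0,0,0]],[[0,0,0],[0,0,0]],[[0,0,0],[0,0,0]],[[0,0,0],[0,0,0]]]' -1 70
```

```text
time_s: 4.5
position: [0.4757, 0.2807, 0.0454]
tool_rot: [[0.92, 0.393, 0.0], [0.393, -0.92, 0.0], [0.0, 0.0, -1.0]]
ft_force: [0.1, 0.9, -0.0]
grip_width: 0.0472
time_s: 5.25
position: [0.4757, 0.2807, 0.0455]
tool_rot: [[0.92, 0.392, 0.0], [0.392, -0.92, 0.0], [0.0, -0.0, -1.0]]
ft_force: [-2.0, 1.0, 4.0]
grip_width: 0.0202
```

```bash
python3 -m pendant '[[[0,0,-0.1],[0,0,0]],[[0,0,-0.2],[0,0,0]],[[0,0,-0.3],[0,0,0]],[[0,0,-0.3],[0,0,0]],[[0,0,-0.3],[0,0,0]],[[0,0,-0.2],[0,0,0]],[[0,0,0],[0,0,0]],[[0,0,0],[0,0,0]]]'
python3 - <<'E'
from rig import env
import cv2
s=env.observe(); print(s["time_s"],s["position"],s["ft_force"])
for n in("side","top"):
    cv2.imwrite(f"pics/{n}3.png",env.get_image(n)["image"][:,:,::-1])
a=cv2.imread("pics/side3.png")[100:240,340:440];b=cv2.imread("pics/top3.png")[130:270,190:290]
cv2.imwrite("pics/z6.png",cv2.resize(cv2.hconcat([a,b]),None,fx=4,fy=4,interpolation=cv2.INTER_CUBIC))
E
```

```text
time_s: 6.25
position: [0.4753, 0.2804, 0.1843]
tool_rot: [[0.92, 0.392, -0.002], [0.392, -0.92, -0.001], [-0.002, -0.0, -1.0]]
ft_force: [0.4, -0.2, -1.9]
grip_width: 0.0203
6.25 [0.47527798 0.28041577 0.18434984] [ 0.43702157 -0.16654471 -1.85609661]
```

View pics/z6.png

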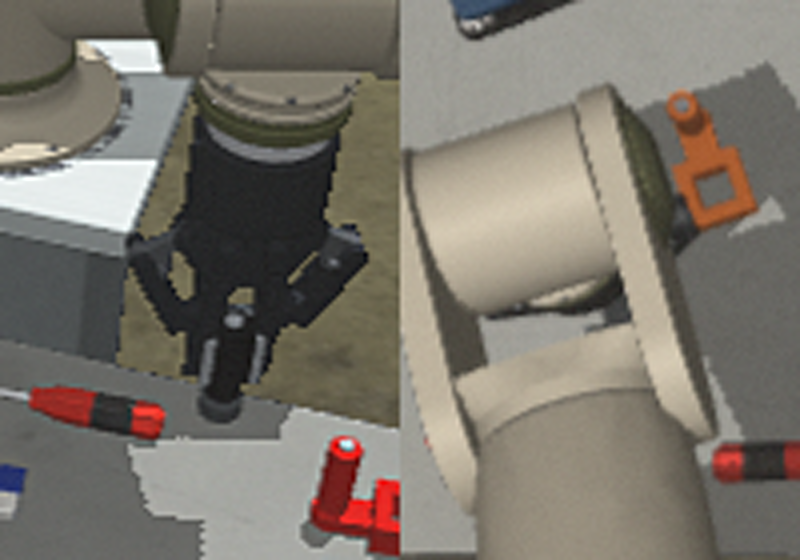

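```bash
python3 -m pendant '[[[0,0,0],[0,0,-0.04]],[[0,0,0],[0,0,-0.08]],[[0,0,0],[0,0,-0.09]],[[0,0,0],[0,0,-0.09]],[[0,0,0],[0,0,-0.09]],[[0,0,0],[0,0,-0.09]],[[0,0,0],[0,0,-0.09]],[[0,0,0],[0,0,-0.09]],[[0,0,0],[0,0,-0.06]],[[0,0,0],[0,0,-0.024]],[[0,0,0],[0,0,0]]]'
python3 -m pendant '[[[-0.15,0,0],[0,0,0]],[[-0.25,0,0],[0,0,0]],[[-0.33,0.018,0],[0,0,0]],[[-0.33,0.018,0],[0,0,0]],[[-0.33,0.018,0],[0,0,0]],[[-0.33,0.018,0],[0,0,0]],[[-0.33,0.018,0],[0,0,0]],[[-0.33,0.018,0],[0,0,0]],[[-0.33,0.018,0],[0,0,0]],[[-0.33,0.018,0],[0,0,0]],[[-0.33,0.018,0],[0,0,0]],[[-0.33,0.018,0],[0,0,0]],[[-0.33,0.018,0],[0,0,0]],[[-0.33,0.018,0],[0,0,0]],[[-0.33,0.014,0],[0,0,0]],[[-0.2,0,0],[0,0,0]],[[-0.087,0,0],[0,0,0]],[[0,0,0],[0,0,0]],[[0,0,0],[0,0,0]]]'
cat > look.py <<'E'
import sys
from rig import env
from h import *
k=sys.argv[1]
s=env.observe(); print(s["time_s"],s["position"],s["ft_force"],s["q"].round(1) if hasattr(s["q"],'round') else s["q"]); print(np.round(s["tool_rot"],3).tolist())
for n in("side","top"):
    cv2.imwrite(f"pics/{n}{k}.png",env.get_image(n)["image"][:,:,::-1])
a=cv2.imread(f"pics/side{k}.png")[100:240,130:270];b=cv2.imread(f"pics/top{k}.png")[130:270,390:530]
cv2.imwrite(f"pics/l{k}.png",cv2.resize(cv2.hconcat([a,b][:2] if len(sys.argv)<3 else [a]),None,fx=2.85 if len(sys.argv)<3 else 4.2,fy=2.85 if len(sys.argv)<3 else 4.2,interpolation=cv2.INTER_CUBIC))
E
python3 look.py 4
```

```text
time_s: 7.72
position: [0.4755, 0.2805, 0.1846]
tool_rot: [[-0.001, 1.0, -0.001], [1.0, 0.001, -0.0], [-0.0, -0.001, -1.0]]
ft_force: [-0.1, -0.1, -1.5]
grip_width: 0.0205
time_s: 10.1
position: [0.4992, -0.2162, 0.1853]
tool_rot: [[-0.002, 1.0, -0.0], [1.0, 0.002, 0.0], [0.0, -0.0, -1.0]]
ft_force: [-0.2, -0.2, -1.6]
grip_width: 0.0207
10.1 [ 0.49916625 -0.2161649   0.18534349] [-0.19639541 -0.23961534 -1.64928469] [-35.9  24.4  81.5   0.   74.1 -36. ]
[[-0.002, 1.0, -0.0], [1.0, 0.002, 0.0], [0.0, -0.0, -1.0]]
```

View pics/l4.png

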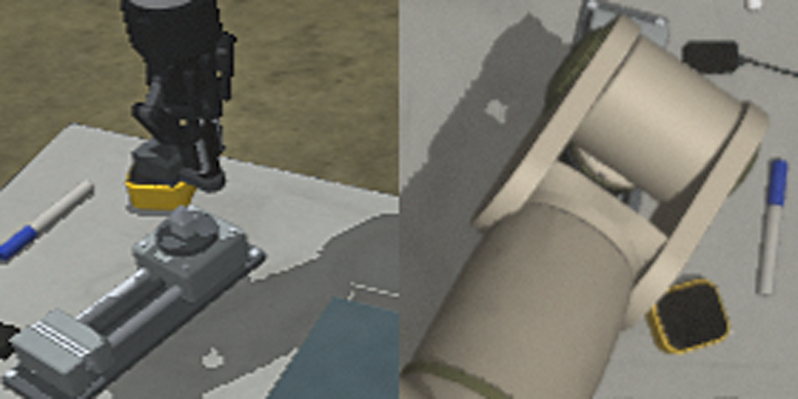

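Run:
```python
from h import *
s=cv2.imread("pics/side4.png")
p=np.array([.4992,-.2162]);r=[]
for a in(None,70,77,84):
    if a is None: P=[]
    else:
        t=np.radians(a); h=p-.05*np.array([np.cos(t),np.sin(t)])
        P=[tf(q,*h,t,.1398) for q in crank()]
    r.append(overlay(cv2.convertScaleAbs(s,alpha=1.8),'side',P,168,130,213,173,8.0 and 8))
cv2.imwrite("pics/o4.png",np.vstack([np.hstack(r[:2]),np.hstack(r[2:])])[:,:])
print(np.vstack([np.hstack(r[:2])]).shape)
```

```text
(344, 720, 3)
```

View pics/o4.png

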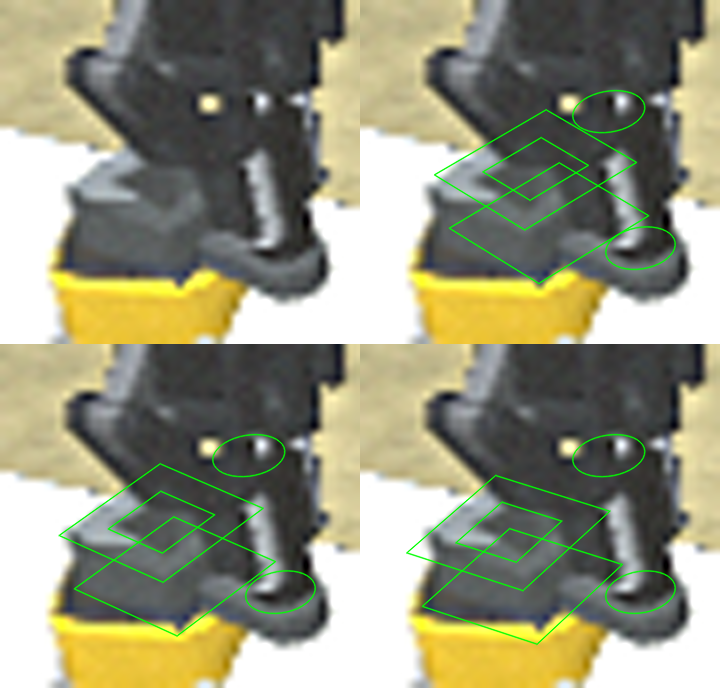

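```bash
python3 -m pendant '[[[-0.008,-0.008,0.1],[0,0,0]],[[0,0,0.15],[0,0,0]],[[0,0,0.1],[0,0,0]],[[0,0,0.1],[0,0,0]],[[0,0,0],[0,0,0]],[[0,0,0],[0,0,0]]]'
python3 look.py 5
python3 - <<'E'
from h import *
from rig import env
o=env.observe()
s=cv2.imread("pics/side5.png")
p=np.array(o["position"][:2]);z=o["position"][2]-.0455;r=[]
for a in(None,73,77,81):
    if a is None: P=[]
    else:
        t=np.radians(a); h=p-.05*np.array([np.cos(t),np.sin(t)]);print(h)
        P=[tf(q,*h,t,z) for q in crank()]
    if a==81: P=[tf(q,.487,-.266,np.radians(77),.06) for q in vice()]
    r.append(overlay(cv2.convertScaleAbs(s,alpha=1.8),'side',P,168,150,218,187,8))
cv2.imwrite("pics/o5.png",np.vstack([np.hstack(r[:2]),np.hstack(r[2:])]))
E
```

```text
time_s: 10.95
position: [0.4986, -0.218, 0.1406]
tool_rot: [[-0.001, 1.0, 0.001], [1.0, 0.001, -0.0], [-0.0, 0.001, -1.0]]
ft_force: [0.9, 0.3, -2.2]
grip_width: 0.0205
10.95 [ 0.49860604 -0.21800847  0.14063241] [ 0.89521798  0.31545585 -2.20458027] [-36.1  27.2  85.1   0.   67.6 -36.1]
[[-0.001, 1.0, 0.001], [1.0, 0.001, -0.0], [-0.0, 0.001, -1.0]]
[ 0.48398994 -0.2657909 ]
[ 0.48736098 -0.26669417]
[ 0.4907868  -0.26736008]
```

View pics/o5.png

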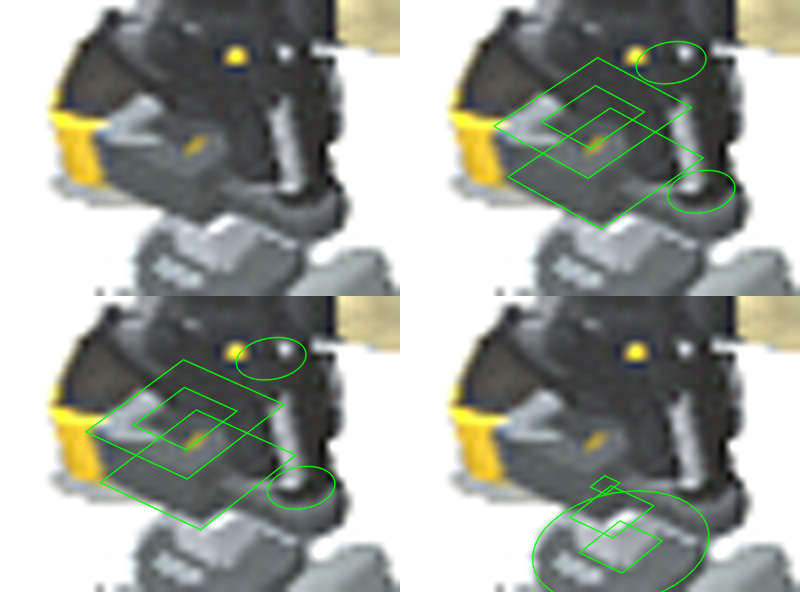

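```bash
python3 -m pendant '[[[0,0.005,0.06],[0,0,0]],[[0,0,0.05],[0,0,0]],[[0,0,0.04],[0,0,0]],[[0,0,0],[0,0,0]]]'
python3 look.py 6 s
```

```text
time_s: 11.55
position: [0.4988, -0.2178, 0.1249]
tool_rot: [[-0.001, 1.0, -0.001], [1.0, 0.001, 0.0], [0.0, -0.001, -1.0]]
ft_force: [0.5, 0.2, -2.1]
grip_width: 0.0204
11.55 [ 0.49878003 -0.21778279  0.124898  ] [ 0.47921328  0.22406939 -2.10719552] [-36.1  28.4  86.2  -0.   65.5 -36.1]
[[-0.001, 1.0, -0.001], [1.0, 0.001, 0.0], [0.0, -0.001, -1.0]]
```

View pics/l6.png

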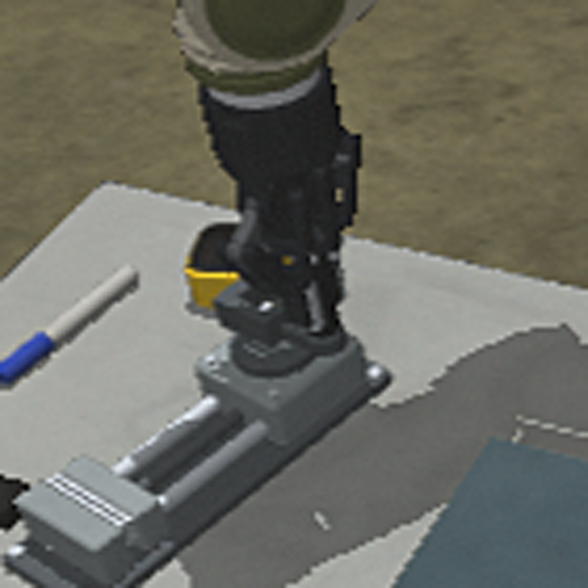

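```bash
python3 -m pendant '[[[0,0,0.04],[0,0,0]],[[0,0,0.04],[0,0,0]],[[0,0,0.03],[0,0,0]],[[0,0,0],[0,0,0]]]'; python3 -m pendant '[[[0,0,0.03],[0,0,0]],[[0,0,0.03],[0,0,0]],[[0,0,0.02],[0,0,0]],[[0,0,0],[0,0,0]]]'
python3 look.py 7 s
```

```text
time_s: 12.15
position: [0.4988, -0.2178, 0.114]
tool_rot: [[-0.001, 1.0, -0.0], [1.0, 0.001, 0.0], [0.0, -0.0, -1.0]]
ft_force: [0.5, -0.3, -1.5]
grip_width: 0.0202
time_s: 12.65
position: [0.4989, -0.2178, 0.1062]
tool_rot: [[-0.001, 1.0, -0.0], [1.0, 0.001, 0.0], [0.0, -0.0, -1.0]]
ft_force: [0.2, -0.9, -2.5]
grip_width: 0.0207
12.65 [ 0.49886383 -0.21782692  0.10615555] [ 0.15600736 -0.94850224 -2.52681928] [-36.1  29.7  87.4  -0.   62.9 -36.1]
[[-0.001, 1.0, -0.0], [1.0, 0.001, 0.0], [0.0, -0.0, -1.0]]
```

View pics/l7.png

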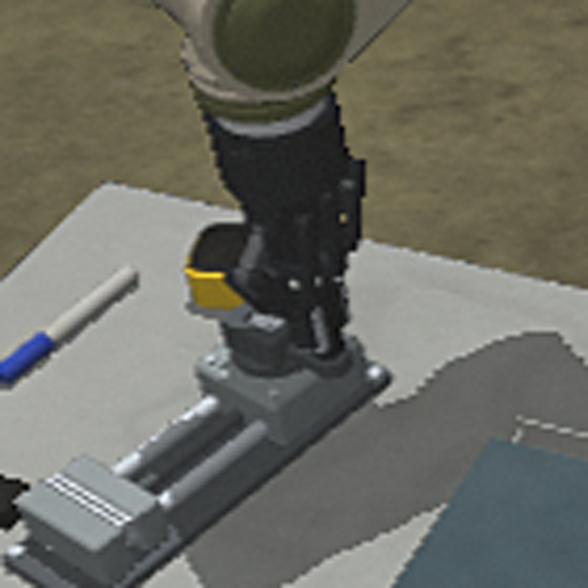

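```bash
python3 -m pendant '[[[0,0,0.006],[0,0,0]],[[0,0,0.006],[0,0,0]],[[0,0,0],[0,0,0]]]'
```

```text
time_s: 13.12
position: [0.499, -0.2178, 0.1055]
tool_rot: [[-0.001, 1.0, 0.0], [1.0, 0.001, -0.0], [-0.0, 0.0, -1.0]]
ft_force: [-0.2, 0.7, 2.3]
grip_width: 0.0202
```

Run:
```python
import numpy as np
for k in range(24):
    m=np.radians(76+15*k+7.5); print(k,f"[[{.1305*np.cos(m):.3f},{-.1305*np.sin(m):.3f},0],[0,0,0]]",end=' ')
```

```text
0 [[0.015,-0.130,0],[0,0,0]] 1 [[-0.019,-0.129,0],[0,0,0]] 2 [[-0.052,-0.120,0],[0,0,0]] 3 [[-0.081,-0.102,0],[0,0,0]] 4 [[-0.105,-0.078,0],[0,0,0]] 5 [[-0.121,-0.048,0],[0,0,0]] 6 [[-0.130,-0.015,0],[0,0,0]] 7 [[-0.129,0.019,0],[0,0,0]] 8 [[-0.120,0.052,0],[0,0,0]] 9 [[-0.102,0.081,0],[0,0,0]] 10 [[-0.078,0.105,0],[0,0,0]] 11 [[-0.048,0.121,0],[0,0,0]] 12 [[-0.015,0.130,0],[0,0,0]] 13 [[0.019,0.129,0],[0,0,0]] 14 [[0.052,0.120,0],[0,0,0]] 15 [[0.081,0.102,0],[0,0,0]] 16 [[0.105,0.078,0],[0,0,0]] 17 [[0.121,0.048,0],[0,0,0]] 18 [[0.130,0.015,0],[0,0,0]] 19 [[0.129,-0.019,0],[0,0,0]] 20 [[0.120,-0.052,0],[0,0,0]] 21 [[0.102,-0.081,0],[0,0,0]] 22 [[0.078,-0.105,0],[0,0,0]] 23 [[0.048,-0.121,0],[0,0,0]]
```

```bash
python3 -m pendant '[[[0.015,-0.130,0],[0,0,0]],[[-0.019,-0.129,0],[0,0,0]],[[-0.052,-0.120,0],[0,0,0]],[[-0.081,-0.102,0],[0,0,0]],[[0,0,0],[0,0,0]]]'
python3 look.py 8 s
```

```text
time_s: 13.75
position: [0.45, -0.2325, 0.1054]
tool_rot: [[0.0, 1.0, -0.0], [1.0, -0.0, -0.0], [-0.0, -0.0, -1.0]]
ft_force: [-0.4, -2.1, 4.4]
grip_width: 0.0206
13.75 [ 0.45004348 -0.23253655  0.10538119] [-0.42959206 -2.07409581  4.38626831] [-40.7  26.8  93.5  -0.   59.7 -40.7]
[[0.0, 1.0, -0.0], [1.0, -0.0, -0.0], [-0.0, -0.0, -1.0]]
```

View pics/l8.png

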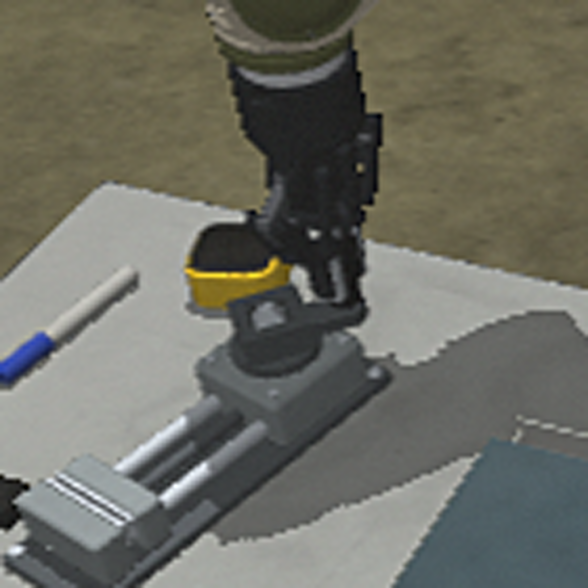

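```bash
python3 -m pendant '[[[-0.105,-0.078,0],[0,0,0]],[[-0.121,-0.048,0],[0,0,0]],[[-0.130,-0.015,0],[0,0,0]],[[-0.129,0.019,0],[0,0,0]],[[-0.120,0.052,0],[0,0,0]],[[-0.102,0.081,0],[0,0,0]],[[-0.078,0.105,0],[0,0,0]],[[-0.048,0.121,0],[0,0,0]],[[0,0,0],[0,0,0]]]'; python3 look.py 9 s
```

```text
time_s: 14.98
position: [0.4754, -0.3158, 0.1055]
tool_rot: [[-0.002, 1.0, 0.001], [1.0, 0.002, -0.002], [-0.002, 0.001, -1.0]]
ft_force: [0.3, -6.2, 5.5]
grip_width: 0.0206
14.975 [ 0.47544987 -0.31583511  0.10547765] [ 0.34538524 -6.17537088  5.533817  ] [-45.5  31.9  83.1  -0.1  64.8 -45.5]
[[-0.002, 1.0, 0.001], [1.0, 0.002, -0.002], [-0.002, 0.001, -1.0]]
```

View pics/l9.png

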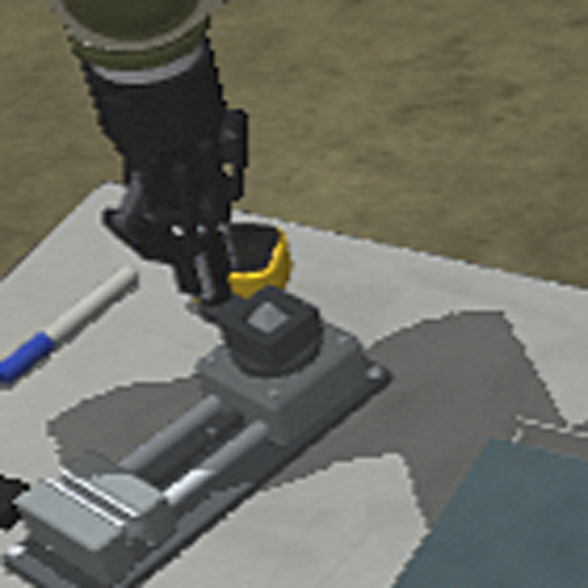

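```bash
python3 -m pendant '[[[-0.025,0.130,-0.004],[0,0,0]],[[0.019,0.129,0],[0,0,0]],[[0.052,0.120,0],[0,0,0]],[[0.081,0.102,0],[0,0,0]],[[0.105,0.078,0],[0,0,0]],[[0.121,0.048,0],[0,0,0]],[[0.130,0.015,0],[0,0,0]],[[0.129,-0.019,0],[0,0,0]],[[0.120,-0.052,0],[0,0,0]],[[0.102,-0.081,0],[0,0,0]],[[0.078,-0.105,0],[0,0,0]],[[0.048,-0.121,0],[0,0,0]],[[0,0,0],[0,0,0]]]'; python3 look.py 10 s
```

```text
time_s: 16.7
position: [0.4976, -0.2187, 0.1055]
tool_rot: [[-0.0, 1.0, -0.001], [1.0, 0.0, 0.0], [0.0, -0.001, -1.0]]
ft_force: [-1.2, -3.3, -1.0]
grip_width: 0.0201
16.7 [ 0.49762262 -0.21869051  0.10547385] [-1.18207843 -3.26372152 -1.0277678 ] [-36.2  29.7  87.6  -0.   62.7 -36.2]
[[-0.0, 1.0, -0.001], [1.0, 0.0, 0.0], [0.0, -0.001, -1.0]]
```

View pics/l10.png

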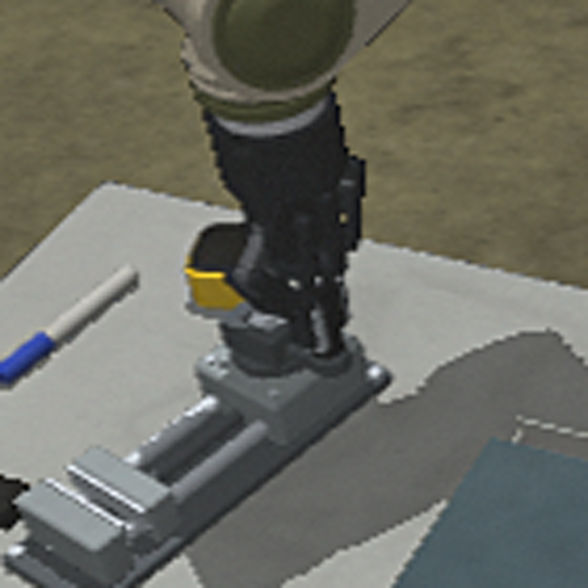

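```bash
python3 -m pendant '[[[0.015,-0.130,0],[0,0,0]],[[-0.019,-0.129,0],[0,0,0]],[[-0.052,-0.120,0],[0,0,0]],[[-0.081,-0.102,0],[0,0,0]],[[-0.105,-0.078,0],[0,0,0]],[[-0.121,-0.048,0],[0,0,0]],[[-0.130,-0.015,0],[0,0,0]],[[-0.129,0.019,0],[0,0,0]],[[-0.120,0.052,0],[0,0,0]],[[-0.102,0.081,0],[0,0,0]],[[-0.078,0.105,0],[0,0,0]],[[-0.048,0.121,0],[0,0,0]],[[0,0,0],[0,0,0]]]'; python3 -m pendant '[[[-0.015,0.130,0],[0,0,0]],[[0.019,0.129,0],[0,0,0]],[[0.052,0.120,0],[0,0,0]],[[0.081,0.102,0],[0,0,0]],[[0.105,0.078,0],[0,0,0]],[[0.121,0.048,0],[0,0,0]],[[0.130,0.015,0],[0,0,0]],[[0.129,-0.019,0],[0,0,0]],[[0.120,-0.052,0],[0,0,0]],[[0.102,-0.081,0],[0,0,0]],[[0.078,-0.105,0],[0,0,0]],[[0.048,-0.121,0],[0,0,0]],[[0,0,0],[0,0,0]]]'; python3 look.py 11 s
```

```text
time_s: 18.42
position: [0.4758, -0.3166, 0.1055]
tool_rot: [[-0.001, 1.0, 0.002], [1.0, 0.001, -0.002], [-0.002, 0.002, -1.0]]
ft_force: [1.1, -3.2, 1.5]
grip_width: 0.0206
time_s: 20.05
position: [0.4977, -0.2188, 0.1055]
tool_rot: [[-0.0, 1.0, -0.001], [1.0, 0.0, -0.0], [-0.0, -0.001, -1.0]]
ft_force: [-1.7, -4.4, -1.4]
grip_width: 0.0203
20.05 [ 0.49768917 -0.21875083  0.10551488] [-1.67953503 -4.35324751 -1.43242535] [-36.2  29.7  87.6  -0.   62.7 -36.2]
[[-0.0, 1.0, -0.001], [1.0, 0.0, -0.0], [-0.0, -0.001, -1.0]]
```

View pics/l11.png

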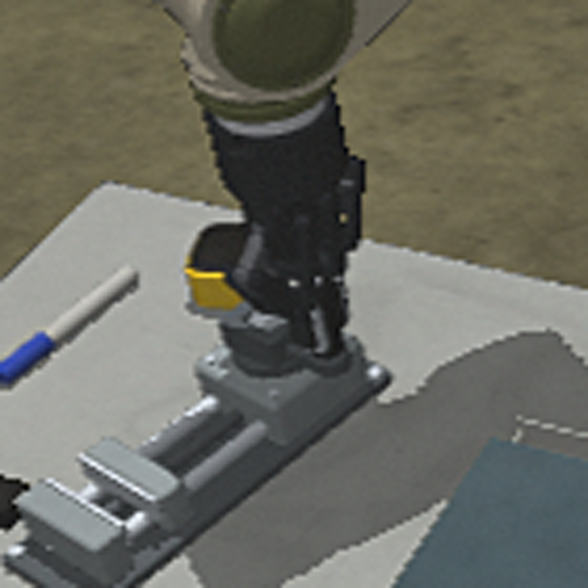

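```bash
python3 -m pendant '[[[0.015,-0.130,0],[0,0,0]],[[-0.019,-0.129,0],[0,0,0]],[[-0.052,-0.120,0],[0,0,0]],[[-0.081,-0.102,0],[0,0,0]],[[-0.105,-0.078,0],[0,0,0]],[[-0.121,-0.048,0],[0,0,0]],[[-0.130,-0.015,0],[0,0,0]],[[-0.129,0.019,0],[0,0,0]],[[-0.120,0.052,0],[0,0,0]],[[-0.102,0.081,0],[0,0,0]],[[0,0,0],[0,0,0]],[[0,0,0],[0,0,0]]]'; python3 -m pendant '[[[0,0,0],[0,0,0]],[[0,0,0],[0,0,0]],[[0,0,0],[0,0,0]],[[0,0,0],[0,0,0]],[[0,0,0],[0,0,0]]]' 0.0 20; python3 look.py 12 s
```

```text
time_s: 21.65
position: [0.4522, -0.3036, 0.1056]
tool_rot: [[-0.001, 1.0, 0.0], [1.0, 0.001, -0.001], [-0.001, 0.0, -1.0]]
ft_force: [-1.2, -2.9, 1.6]
grip_width: 0.0207
time_s: 22.28
position: [0.452, -0.3033, 0.1055]
tool_rot: [[-0.001, 1.0, -0.0], [1.0, 0.001, 0.0], [0.0, -0.0, -1.0]]
ft_force: [0.2, 0.3, 0.2]
grip_width: 0.0427
22.275 [ 0.45199236 -0.30326996  0.10552802] [0.17598268 0.30395504 0.23907254] [-46.3  29.8  87.5   0.   62.7 -46.4]
[[-0.001, 1.0, -0.0], [1.0, 0.001, 0.0], [0.0, -0.0, -1.0]]
```

View pics/l12.png

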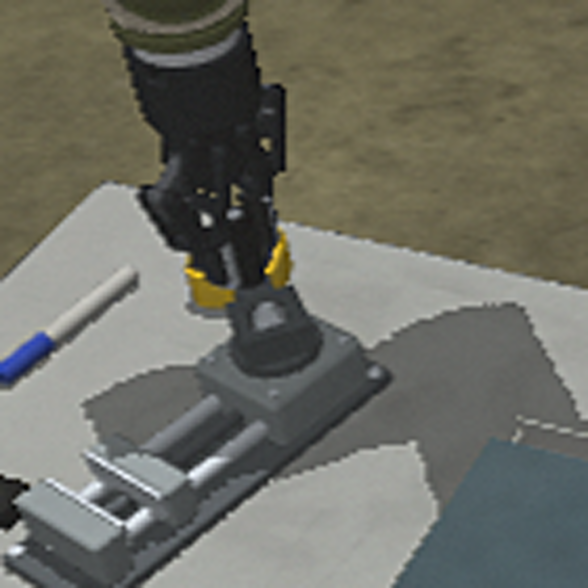

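```bash
python3 -m pendant '[[[0,0,-0.1],[0,0,0]],[[0,0,-0.15],[0,0,0]],[[0,0,-0.2],[0,0,0]],[[0,0,-0.3],[0,0,0]],[[0,0,-0.3],[0,0,0]],[[0,0,-0.2],[0,0,0]],[[0,0,0],[0,0,0]],[[0,0,0],[0,0,0]]]'; python3 look.py 13
python3 - <<'E'
from h import *
s=cv2.imread("pics/side13.png");r=[overlay(s,'side',[],170,150,220,200,7)]
a=np.arctan2(-.3033+.2668,.452-.4868);print(np.degrees(a))
r.append(overlay(s,'side',[tf(q,.487,-.2665,a,.06) for q in crank()],170,150,220,200,7))
cv2.imwrite("pics/o13.png",np.hstack(r))
E
```

```text
time_s: 23.38
position: [0.4518, -0.3031, 0.2301]
tool_rot: [[-0.001, 1.0, -0.001], [1.0, 0.001, 0.001], [0.001, -0.001, -1.0]]
ft_force: [-0.0, 0.1, -0.2]
grip_width: 0.0424
23.375 [ 0.45175202 -0.30306647  0.2300617 ] [-0.02771872  0.10022494 -0.24666298] [-46.3  22.1  77.3  -0.   80.6 -46.4]
[[-0.001, 1.0, -0.001], [1.0, 0.001, 0.001], [0.001, -0.001, -1.0]]
-133.63416025067883
```

View pics/l13.png

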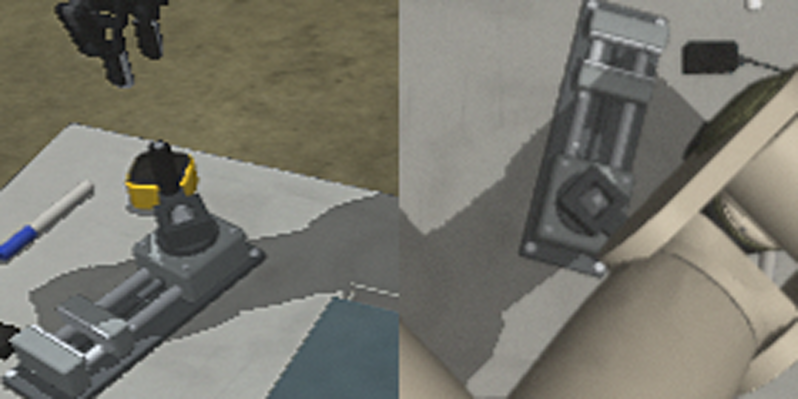

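View pics/o13.png

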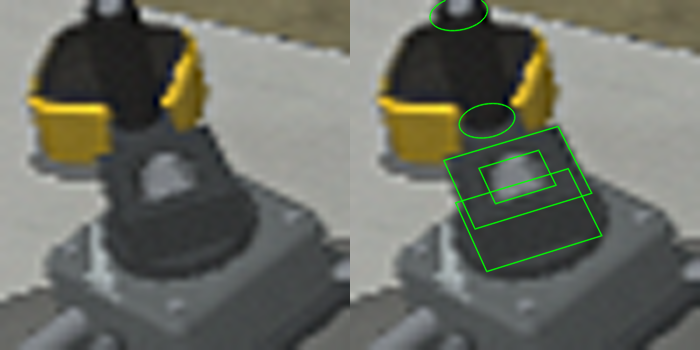

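Run:
```python
from rig import env
print(env.close_job())
```

```text
the job is handed in; nothing more can be done
None
```

The job is handed in. The square-hole crank is seated on the vice shaft and was wound anticlockwise through about 2.4 turns, then released. It took about 23.4 s of the 61 s allowed.

- **Seating:** I picked up the dark crank with the large square hole, turned it to line up with the shaft, and lowered it until the force at the wrist rose by about 4–5 N. The tool then stood at the height that puts the underside of the hub on the flange (60 mm).
- **Winding:** I moved the held handle round a 50 mm circle for 870°, or 15.2 rad. I had no direct reading of the shaft angle. Allowing for play in the square, I put it at about 14.5 rad or more, against the 11.9 needed. The pictures after each turn show the vice jaws opening further. The forces I read between moves stayed under about 9 N.
- **Final check:** After I let go and lifted clear to 0.23 m, the last pictures showed the shaft through the square hole and the hub lying level on the flange. The crank outline projected at the seat position matched within about 2 mm. The wrist force was near zero, so the robot was touching nothing.

No check failed. The only mismatches were small: the crank's angle just before seating read 2–4° off my estimate. During winding, a sideways force of about 6 N suggested my centre was roughly 1 mm off, so I shifted the circle by 1 mm. Both were within the play of the hole.

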